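# Isolate the transmitter through the interlocked levers, then discharge it

### The job

Make the transmitter safe for service: throw all three isolator levers on the grey console fully over, from leaning towards the robot to leaning away. They are interlocked and go over only in the permitted order, which is different every time and cannot be seen, so feel gently which lever is free and never force a blocked one (keep well under 50 N). Only when all three are over, squeeze the trigger on the separate upright discharge grip fully home for a moment and let it go, without disturbing the can, jar and screwdriver on the bench.

Things in the scene. Friction and masses are not known exactly. Their poses are not given: they have to be found in the camera images.
- console: grey sheet-metal console with a bare aluminium top, fixed to the bench, 160 (x) x 270 (y) x 115 mm high. Origin: centre of its underside, z up. Three identical levers in a row through its top at y = +75, 0, -75 mm pivot about lines parallel to y through x = 0, z = 105 mm, and are thrown towards +x. Steel rods 12 mm thick, then round black handles 24 mm thick, 60 to 125 mm from the pivot
- lever_l (a joint): angle of the left (console +y) lever: 0 = leaning 0.5 rad towards the console's -x side, 1.0 = fully over at its stop, leaning 0.5 rad to +x. Starts at 0 to 0.05, stays where left. Free, it takes 1 to 3 N at the handle; blocked, it stops dead at 0.12 to 0.15. At first one lever (seldom two) is free; past 0.8 it frees the next, and that the last. The order is drawn anew each time, with no outward sign
- lever_m (a joint): angle of the middle lever: 0 = leaning 0.5 rad towards the console's -x side, 1.0 = fully over at its stop, leaning 0.5 rad to +x. Starts at 0 to 0.05, stays where left. Free, it takes 1 to 3 N at the handle; blocked, it stops dead at 0.12 to 0.15. At first one lever (seldom two) is free; past 0.8 it frees the next, and that the last. The order is drawn anew each time, with no outward sign
- lever_r (a joint): angle of the right (console -y) lever: 0 = leaning 0.5 rad towards the console's -x side, 1.0 = fully over at its stop, leaning 0.5 rad to +x. Starts at 0 to 0.05, stays where left. Free, it takes 1 to 3 N at the handle; blocked, it stops dead at 0.12 to 0.15. At first one lever (seldom two) is free; past 0.8 it frees the next, and that the last. The order is drawn anew each time, with no outward sign
- lever_l_handle (a point): left lever handle, at the console frame's y = +75 mm. This point is the middle of the black handle, 95 mm from the lever's pivot
- lever_m_handle (a point): middle lever handle, at the console frame's y = 0. This point is the middle of the black handle, 95 mm from the lever's pivot
- lever_r_handle (a point): right lever handle, at the console frame's y = -75 mm. This point is the middle of the black handle, 95 mm from the lever's pivot
- grip: discharge grip, fixed to the bench left or right of the console: upright black handle, 24 (x) x 30 (y) mm, centred on x = y = 0, top at z = 125 mm, on a grey 34 mm block (up to z = 48) and a steel foot 80 x 80 x 12 mm. Origin: centre of the foot's underside, z up. Its trigger, a flat steel blade 8 mm thick, 24 mm wide, stands on the handle's -x side, its hinge along y at x = -20, z = 45 mm
- trigger (a joint): trigger angle: 0 = released (sprung back), blade leaning out 0.2 rad; 0.2 = squeezed to its stop, upright. Blade top at z = 115 mm. At z = 100 mm its outer face is at x = -35 mm released, -24 mm squeezed; the handle's back is at x = +12 mm: pinch from above across x, 47 mm wide released, 36 mm squeezed. Takes 3 N to start, 9 N at the stop, pressed at z = 95 to 100 mm
- grip_top (a point): centre of the top of the discharge grip's handle, 125 mm above the bench
- can: bystander: small spray can, 56 mm across, 150 mm tall, standing loose on the other side of the console from the discharge grip. Origin at the centre of its underside
- jar: bystander: glass jar with a steel cap, 60 mm across, 70 mm tall, loose, beyond the console. Origin at the centre of its underside
- screwdriver: bystander: screwdriver 200 mm long with an orange handle, lying loose beyond the console. Origin at its middle on the bench, x along it
Things that resemble listed ones, but are neither listed nor needed, are in the scene too. Leave any blue or yellow look-alike of the grip alone.

How it is judged (in metres and radians):
On the way, in this order (a step that is already met when the one before it is completed fails the run):
1. a first lever is fully over (value of joint any of lever_l, lever_m, lever_r above 0.85 rad), for 0.1 s.
2. two levers are fully over ((value of joint each of lever_l, lever_m above 0.85 rad or value of joint each of lever_l, lever_r above 0.85 rad or value of joint each of lever_m, lever_r above 0.85 rad)), for 0.1 s.
3. all three levers are fully over (value of joint each of lever_l, lever_m, lever_r above 0.85 rad), for 0.1 s.
4. the trigger is squeezed home (past 0.16 rad) (value of joint trigger above 0.16 rad), for 0.2 s.
At the end, for the whole second after the job is handed in: All three levers stand fully over (beyond 0.85 of 1.0 rad), the trigger has been squeezed past 0.16 rad for 0.2 s after that and is released again (below 0.04 rad), and can, jar and screwdriver are within 30 mm of where they were (all of step 3 and value of joint trigger below 0.04 rad and distance of each of can, jar, screwdriver from where it was at the start of the episode below 0.03 m); the robot touches nothing.
It fails at once if the console or one of its levers is pressed with more than 50 N (contact force between any of the fingers, the arm and console above 50 N).
It fails at once if the trigger is squeezed (past 0.1 rad) while a lever is not yet over (value of joint trigger above 0.1 rad and not (value of joint each of lever_l, lever_m, lever_r above 0.85 rad)).
It fails at once if a bystander is knocked over or shoved more than 50 mm (distance of any of can, jar, screwdriver from where it was at the start of the episode above 0.05 m or angle between any of can, jar's own z axis and vertical above 0.6 rad).
It also fails if it takes over 72 s, if anything falls off the work surface, if the arm or the gripper's body presses on something with over 40 N, if the wrist force passes 120 N, or if a joint passes its speed limit or range.

### The arm

A 6-joint arm with a two-finger parallel gripper is mounted at the origin on the work surface. World frame = base frame: x ahead of the robot, y to its left, z up, the work surface at z = 0. Lengths are in mm, angles in degrees, forces in N, time in s.
With the tool pointing down it reaches from about 350 to 850 mm from the base axis. Payload 8.1 kg.
Tool frame: the origin (TCP) lies on the centre line of the jaws, within the pads' length; the fingertips stand 19 mm ahead of it and the grasp point (between the pads) is the TCP; z points along the fingers, y is the direction in which the jaws open and shut (so a half turn about z gives the same grasp; the last joint's range is limited). The gripper opens to 85 mm and grips with 20 to 120 N. Pads are 22 mm wide; open, the fingers measure 114 mm over their backs; the gripper's body (76 mm by 85 mm) begins 54 mm behind the grasp point. The pads swing forward as they close: fully open they stand 13 mm farther back than shut.
Start: joints at [60.711, 7.471, 85.268, -0, 87.261, -4.893], TCP at [247.81, 546.439, 250.292] pointing down, gripper open.
Joint ranges: [-169.43, 169.43], [-51.17, 129.36], [1.28, 143.12], [-76.62, 256.62], [0, 156.53], [-152.29, 152.29]. Speed limits (degrees/s): [136.94, 136.94, 159.86, 180, 180, 180].

### API

Orientations are given as [roll, pitch, yaw] about the fixed x, y, z axes, in that order (R = Rz(yaw) Ry(pitch) Rx(roll)).
In Python, from bench import r, viewer gives the robot as it stands.
- The arm moves only by the tool carry_out, never from a script. Its argument "commands" is a list that holds one entry, the list of rows, each a list of 7 numbers: the finger opening in mm, from 0 to 85.4, then the shift along the tool's x, y, z in mm, then the turn, a rotation vector about the tool's x, y, z in degrees. A call has 1 to 5 rows; each row is the pose to reach, as a shift and turn from the pose commanded when the call began, along the tool's axes at that moment; what a row does not reach only later rows make up. A row lasts 1/8 s, in which the tool goes at most 62.5 mm and 10.7 degrees, less where a joint would pass 70% of its speed; a pose out of reach is approached as far as the arm can. A call with a gripper value outside its range is refused whole. The fingers move at their own pace and stop on an object; "grip_force" is the grip in N (left out, the last holds). Time passes only in rows, so rows that repeat a pose let the fingers close. It gives the time, the measured TCP pose, the force and the opening at its end, in the units of the state.
- r.sense(): the state, without advancing time (a new reading comes with each control period).
- viewer.snapshot(name): name is "scene" or "top"; returns the picture (480x640x3 uint8, red, green, blue); there is no depth.
- viewer.calibration(name): a dict with "camera_matrix" (3x3 intrinsics, pixels), "rvec" (rotation vector, rad) and "tvec" (3), from world to camera coordinates, as OpenCV has them. Camera axes: x right, y down, z forward; pixel columns grow to the right and rows downward; lengths in mm; the calibration is good to about 2 mm. A picture is of the moment at which its call begins. calibration takes no time and is no camera call.
- r.hand_in(): hands the job in, once; it reports no verdict.
The state is a dict: "time": time; "joint_pos": joint angles; "qd": joint speeds; "joint_efforts": joint torques, N m; "tool_pos": TCP position; "tcp_rot": TCP orientation; "ft_force": force on the tool from outside, world axes, zero at the start; "wrist_torque": the same for the moment, N m; "finger_gap": finger opening in mm.
Only numpy, scipy, OpenCV 4.12 (cv2) and the standard library are available. Lean on these libraries where they do the work, as an engineer would, in place of code of your own. Each camera call takes 0.05 s, during which the arm holds its last target. There are 200 camera calls.

## Working session

There is one attempt and no reset: what is moved stays moved. The work goes in short steps, Python scripts to look and compute and a tool call to move; the robot and the scene stay as the last step left them, time stands still between calls to the robot, and variables do not carry over. Pictures are saved under pics/ and viewed, about 8 in all and at most 12, crops included, and the job is handed in when it is done.

Besides the shell and the picture viewer there is one more tool, called after "Call:" as name([rows], argument=value, ...), one row to a line, values as JSON. carry_out: Moves the arm, as the interface text tells. Its arguments: {"type":"object","properties":{"commands":{"type":"array","items":{"type":"array","items":{"type":"array","items":{"type":"number"}}}},"grip_force":{"type":"number"}},"required":["commands"]}

```bash
mkdir -p pics; ls; python3 - <<'E'
from bench import r, viewer
import cv2
print(r.sense())
for n in("scene","top"):
    im=viewer.snapshot(n); cv2.imwrite(f"pics/{n}0.png",im[:,:,::-1]); print(n,viewer.calibration(n))
E
```

```text
pics
{'time': 0.0, 'joint_pos': array([ 6.07102137e+01,  7.51832916e+00,  8.53292384e+01, -4.76767880e-04,
        8.72592063e+01, -4.89354799e+00]), 'qd': array([ 0.10536157, -0.03143925, -0.01032954, -0.04015189,  0.01638526,
        0.00419263]), 'joint_efforts': array([ 8.92659482e-04, -5.69410551e+01, -5.00543690e+01, -1.96000656e-04,
        1.53724087e-02,  1.02656716e-05]), 'tool_pos': array([247.56646578, 545.99160558, 249.21118633]), 'tcp_rot': array([-1.79893575e+02, -8.63386566e-03,  1.55603777e+02]), 'ft_force': array([-0.09371427, -0.28491982,  0.61909049]), 'wrist_torque': array([-0.01851919,  0.01793826, -0.02946625]), 'finger_gap': 85.37600385543945}
scene {'camera_matrix': array([[624.14768341,   0.        , 308.84173666],
       [  0.        , 624.14768341, 240.54661797],
       [  0.        ,   0.        ,   1.        ]]), 'rvec': array([ 2.13219675,  1.55577395, -0.47597533]), 'tvec': array([ -90.40241478, -376.38615505, 1601.94600961])}
top {'camera_matrix': array([[471.57448282,   0.        , 316.63163638],
       [  0.        , 471.57448282, 236.41163459],
       [  0.        ,   0.        ,   1.        ]]), 'rvec': array([ 2.10362693, -2.16075162,  0.18777142]), 'tvec': array([-59.1485633 , 565.14386207, 993.69086148])}
```

View pics/scene0.png

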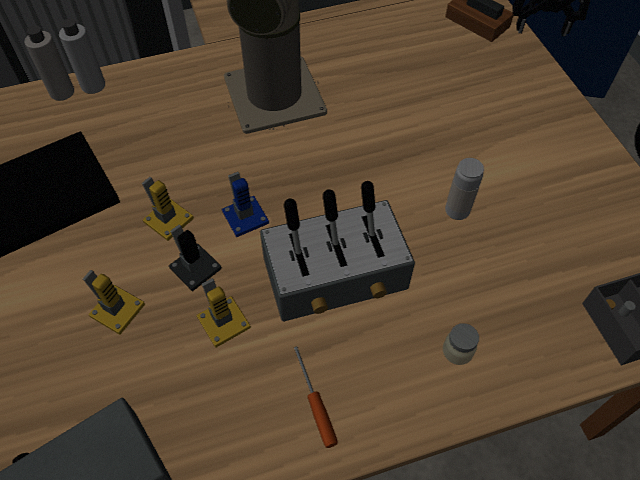

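View pics/top0.png

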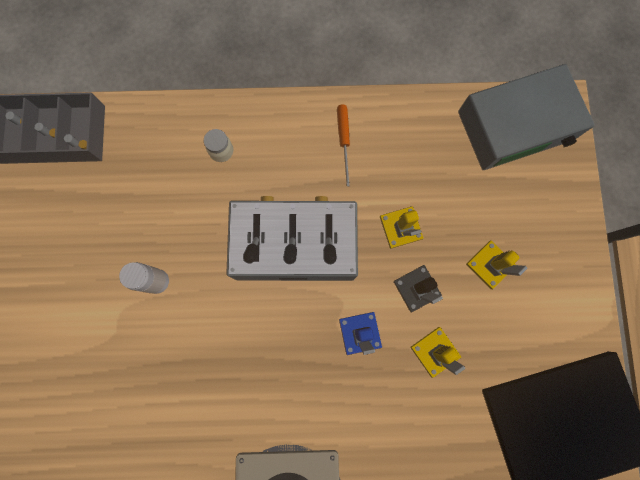

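The scene picture shows the console (about 338,255) with three levers leaning towards the robot. The can is at (463,188), the jar at (461,343) and the screwdriver at (315,400). There are five grip-like things in the top view: yellow at (402,226), (497,264) and (437,352), blue at (361,333), and one black on a grey foot at (418,288). The black one fits the description. I'll confirm it in an enlarged crop and measure it.

```bash
cat > h.py <<'E'
import numpy as np, cv2
from bench import r, viewer
def ray(n,uv):
    c=viewer.calibration(n); R=cv2.Rodrigues(c["rvec"])[0]; o=-R.T@c["tvec"]
    d=(R.T@np.linalg.inv(c["camera_matrix"])@np.c_[np.atleast_2d(uv),np.ones(len(np.atleast_2d(uv)))].T).T
    return o,d
def plane(n,uv,z):
    o,d=ray(n,uv); return o+d*((z-o[2])/d[:,2])[:,None]
def tri(a,b):
    (o1,d1),(o2,d2)=ray("scene",a),ray("top",b); d1,d2=d1[0],d2[0]
    s=np.linalg.lstsq(np.c_[d1,-d2],o2-o1,rcond=None)[0]
    p,q=o1+s[0]*d1,o2+s[1]*d2; return (p+q)/2,np.linalg.norm(p-q)
def proj(n,P):
    c=viewer.calibration(n); return cv2.projectPoints(np.float64(P).reshape(-1,3),c["rvec"],c["tvec"],c["camera_matrix"],None)[0][:,0]
E
python3 - <<'E'
from h import *
t=cv2.imread("pics/top0.png"); s=cv2.imread("pics/scene0.png")
a=cv2.resize(t[255:325,380:460],None,fx=5,fy=5,interpolation=cv2.INTER_CUBIC)
b=cv2.resize(s[215:295,160:230],None,fx=5,fy=5,interpolation=cv2.INTER_CUBIC)
H=max(a.shape[0],b.shape[0]);o=np.zeros((H,a.shape[1]+b.shape[1],3),np.uint8);o[:a.shape[0],:a.shape[1]]=a;o[:b.shape[0],a.shape[1]:]=b
cv2.imwrite("pics/crop1.png",o)
# console top by bright grey mask
g=t.astype(int);m=((g.max(2)-g.min(2)<18)&(g.mean(2)>110)).astype(np.uint8)
m[:190]=0;m[290:]=0;m[:,:215]=0;m[:,365:]=0
m=cv2.morphologyEx(m,cv2.MORPH_CLOSE,np.ones((5,5)))
c=max(cv2.findContours(m,0,2)[0],key=cv2.contourArea)
w=plane("top",c[:,0].astype(float),115)[:,:2]
print(cv2.boundingRect(c),"console",cv2.minAreaRect(w.astype(np.float32)))
print("camera xyz",[ray(n,[[0,0]])[0].round() for n in("top","scene")])
g=t[255:325,380:460].astype(int);mm=((g.max(2)-g.min(2)<25)).astype(np.uint8)
c=max(cv2.findContours(mm,0,2)[0],key=cv2.contourArea)+[380,255]
w=plane("top",c[:,0].astype(float),12)[:,:2]
print("foot-ish",cv2.minAreaRect(w.astype(np.float32)),cv2.boxPoints(cv2.minAreaRect(c.astype(np.float32))))
E
```

```text
(229, 202, 128, 72) console ((551.8527221679688, -24.384780883789062), (262.5174560546875, 149.01451110839844), 88.46533203125)
camera xyz [array([ 384.,  -69., 1076.]), array([1168., -263., 1133.])]
foot-ish ((443.84368896484375, -300.51580810546875), (85.17528533935547, 82.28292083740234), 26.37665367126465) [[393.5367  280.71103]
 [425.50003 263.50003]
 [443.77066 297.43124]
 [411.80734 314.64224]]
```

View pics/crop1.png

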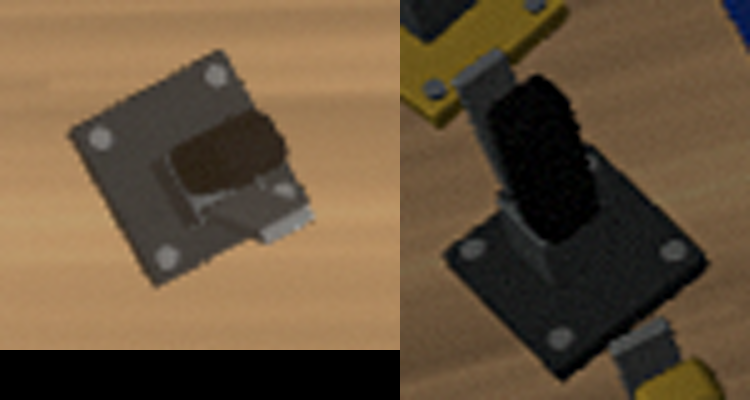

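The crop shows a black handle on a grey block and a dark steel foot. Its trigger blade is towards the lower right in the top view, so this is the grip. The foot bolts sit at about (400,282.6), (423.2,270), (413.4,306.6) and (436.8,293). Next I'll refine the console and grip poses.

```bash
python3 - <<'E'
from h import *
t=cv2.imread("pics/top0.png"); s=cv2.imread("pics/scene0.png")
B=np.array([[100,138],[216,75],[284,190],[167,258]])/5+[379.6,254.6]
w=plane("top",B,13)[:,:2]; print("grip bolts",w.round(1).tolist(),w.mean(0))
e=[w[1]-w[0],w[2]-w[3]]; print("angle of left->right edges",[np.degrees(np.arctan2(*v[::-1])) for v in e])
S=(np.array([[472,247],[597,160],[673,250],[560,337]])-[400,0])/5+[159.6,214.6]
w=plane("scene",S,13)[:,:2]; print("scene bolts",w.round(1).tolist(),w.mean(0))
for n,im,box in(("top",t,(195,285,215,370)),("scene",s,(195,300,255,418))):
    a,b,c0,d=box; sub=im[a:b,c0:d].astype(int)
    for th in(70,90):
        m=((sub.max(2)-sub.min(2)<22)&(sub.mean(2)>th)).astype(np.uint8)
        m=cv2.morphologyEx(m,cv2.MORPH_CLOSE,np.ones((9,9)));m=cv2.morphologyEx(m,cv2.MORPH_OPEN,np.ones((15,15)))
        c=max(cv2.findContours(m,0,2)[0],key=cv2.contourArea)+[c0,a]
        q=plane(n,c[:,0].astype(float),115)[:,:2].astype(np.float32); print(n,th,cv2.minAreaRect(q))
m=(s.max(2)<28).astype(np.uint8);m[:175]=0;m[240:]=0;m[:,:275]=0;m[:,390:]=0
_,_,st,ce=cv2.connectedComponentsWithStats(m)
print([(x.tolist(),c.round(1).tolist()) for x,c in zip(st,ce) if 80<x[4]<5000])
m=(t.max(2)<45).astype(np.uint8);m[:195]=0;m[275:]=0;m[:,:230]=0;m[:,355:]=0
_,_,st,ce=cv2.connectedComponentsWithStats(m)
print([(x.tolist(),c.round(1).tolist()) for x,c in zip(st,ce) if 80<x[4]<5000])
E
```

```text
grip bolts [[460.1, -258.3], [487.1, -312.4], [434.6, -339.5], [405.9, -285.1]] [ 446.90965213 -298.82026018]
angle of left->right edges [np.float64(-63.46351534529004), np.float64(-62.12826213543415)]
scene bolts [[433.7, -339.4], [407.3, -280.3], [461.2, -259.3], [487.7, -313.0]] [ 447.44704565 -298.0305119 ]
top 70 ((549.8798217773438, -23.723541259765625), (266.642578125, 157.31028747558594), 88.47013092041016)
top 90 ((551.8939819335938, -25.012802124023438), (264.17254638671875, 153.21450805664062), 88.47014617919922)
scene 70 ((554.444091796875, -25.055267333984375), (260.60321044921875, 149.1319580078125), 88.08625793457031)
scene 90 ((554.2911987304688, -25.533523559570312), (258.6480712890625, 148.33982849121094), 88.28498840332031)
[([362, 181, 13, 32, 341], [367.9, 196.5]), ([323, 190, 15, 32, 348], [329.9, 205.2]), ([284, 199, 16, 32, 354], [291.5, 214.3])]
[]
```

Call:
carry_out([
  [[0,-44,-43,-5,0,0,-5],[0,-88,-86,-10,0,0,-10],[0,-132,-129,-15,0,0,-15],[0,-176,-172,-20,0,0,-20],[0,-220,-215,-20,0,0,-22.8]],
], grip_force=20)

```text
time: 0.72
tool_pos: [359.7, 258.0, 270.5]
tcp_rot: [180.0, 0.0, 178.6]
ft_force: [0.1, 0.3, 0.1]
finger_gap: -0.2
```

Call:
carry_out([
  [[0,-23,-51,0,0,0,0],[0,-46,-102,0,0,0,0],[0,-69,-153,0,0,0,0],[0,-91,-203,20,0,0,0],[0,-91,-203,79,0,0,0]],
])

```text
time: 1.35
tool_pos: [448.1, 50.8, 193.5]
tcp_rot: [-180.0, 0.4, 178.1]
ft_force: [0.8, -0.0, 0.2]
finger_gap: 0.1
```

Call:
carry_out([
  [[0,-10,0,0,0,0,0],[0,-20,0,0,0,0,0],[0,-24,0,0,0,0,0],[0,-27,0,0,0,0,0],[0,-27,0,0,0,0,0]],
])

```text
time: 1.98
tool_pos: [472.4, 53.9, 192.4]
tcp_rot: [180.0, 0.1, 178.4]
ft_force: [0.7, 0.4, 0.1]
finger_gap: 0.1
```

Call:
carry_out([
  [[0,-3,0,0,0,0,0],[0,-5,0,0,0,0,0],[0,-7,0,0,0,0,0],[0,-8,0,0,0,0,0],[0,-8,0,0,0,0,0]],
])

```text
time: 2.6
tool_pos: [479.6, 53.3, 191.2]
tcp_rot: [-180.0, -0.0, 178.4]
ft_force: [-0.5, 0.1, -0.4]
finger_gap: -0.1
```

Call:
carry_out([
  [[0,-1,0,0,0,0,0],[0,-2,0,0,0,0,0],[0,-3,0,0,0,0,0],[0,-3,0,0,0,0,0]],
])

```text
time: 3.1
tool_pos: [482.8, 53.3, 191.2]
tcp_rot: [180.0, 0.0, 178.4]
ft_force: [-2.1, -0.3, 0.3]
finger_gap: -0.3
```

Call:
carry_out([
  [[0,-1,0,0,0,0,0],[0,-2,0,0,0,0,0],[0,-2,0,0,0,0,0]],
])

```text
time: 3.48
tool_pos: [484.8, 53.2, 191.3]
tcp_rot: [180.0, 0.0, 178.4]
ft_force: [-1.2, -0.5, 0.6]
finger_gap: 0.1
```

Call:
carry_out([
  [[0,-1,0,0,0,0,0],[0,-1.5,0,0,0,0,0],[0,-1.5,0,0,0,0,0]],
])

```text
time: 3.85
tool_pos: [486.2, 53.1, 191.2]
tcp_rot: [-180.0, -0.0, 178.4]
ft_force: [-2.5, 0.7, 1.7]
finger_gap: -0.1
```

Call:
carry_out([
  [[0,-1,0,0,0,0,0],[0,-1.5,0,0,0,0,0],[0,-1.5,0,0,0,0,0]],
])

```text
time: 4.22
tool_pos: [487.7, 53.1, 191.2]
tcp_rot: [-180.0, 0.0, 178.4]
ft_force: [-1.8, -0.1, 0.9]
finger_gap: -0.0
```

Call:
carry_out([
  [[0,-1,0,0,0,0,0],[0,-2,0,0,0,0,0],[0,-2,0,0,0,0,0]],
])

```text
time: 4.6
tool_pos: [489.8, 53.0, 191.2]
tcp_rot: [-180.0, 0.0, 178.4]
ft_force: [-0.6, -1.8, -0.1]
finger_gap: -0.2
```

Call:
carry_out([
  [[0,-1,0,0,0,0,0],[0,-2,0,0,0,0,0],[0,-2,0,0,0,0,0]],
])

```text
time: 4.97
tool_pos: [491.7, 53.1, 191.3]
tcp_rot: [180.0, 0.0, 178.4]
ft_force: [-1.6, 1.2, -0.2]
finger_gap: -0.3
```

Call:
carry_out([
  [[0,-1,0,0,0,0,0],[0,-2,0,0,0,0,0],[0,-2,0,0,0,0,0]],
])

```text
time: 5.35
tool_pos: [493.8, 53.0, 191.3]
tcp_rot: [-180.0, 0.0, 178.4]
ft_force: [-1.7, -0.2, 1.1]
finger_gap: -0.1
```

Call:
carry_out([
  [[0,-1,0,0,0,0,0],[0,-2,0,0,0,0,0],[0,-2,0,0,0,0,0]],
])

```text
time: 5.72
tool_pos: [495.8, 52.9, 191.3]
tcp_rot: [-180.0, 0.0, 178.4]
ft_force: [-0.9, -0.0, 0.0]
finger_gap: 0.3
```

Call:
carry_out([
  [[0,-1,0,0,0,0,0],[0,-2,0,0,0,0,0],[0,-2,0,0,0,0,0]],
])

```text
time: 6.1
tool_pos: [497.8, 52.8, 191.3]
tcp_rot: [-180.0, 0.0, 178.4]
ft_force: [-1.6, -0.6, 0.2]
finger_gap: -0.1
```

Call:
carry_out([
  [[0,-1,0,0,0,0,0],[0,-2,0,0,0,0,0],[0,-2,0,0,0,0,0]],
])

```text
time: 6.48
tool_pos: [499.7, 52.8, 191.3]
tcp_rot: [180.0, 0.0, 178.4]
ft_force: [-1.5, 0.3, -0.7]
finger_gap: -0.4
```

Call:
carry_out([
  [[0,-1,0,0,0,0,0],[0,-2,0,0,0,0,0],[0,-3,0,0,0,0,0],[0,-3,0,0,0,0,0]],
])

```text
time: 6.98
tool_pos: [502.8, 52.7, 191.3]
tcp_rot: [-180.0, 0.0, 178.4]
ft_force: [-1.7, -0.9, 0.4]
finger_gap: -0.2
```

Call:
carry_out([
  [[0,-1,0,0,0,0,0],[0,-2,0,0,0,0,0],[0,-3,0,0,0,0,0],[0,-3,0,0,0,0,0]],
])

```text
time: 7.48
tool_pos: [505.7, 52.6, 191.3]
tcp_rot: [180.0, 0.0, 178.4]
ft_force: [-0.8, -0.3, 0.7]
finger_gap: -0.0
```

Call:
carry_out([
  [[0,-9,0,0,0,0,0],[0,-18,0,0,0,0,0],[0,-27,0,0,0,0,0],[0,-36,0,0,0,0,0],[0,-45,0,0,0,0,0]],
])

```text
time: 8.1
tool_pos: [551.2, 51.4, 191.2]
tcp_rot: [180.0, -0.0, 178.4]
ft_force: [-1.8, -0.9, 0.1]
finger_gap: 0.1
```

Call:
carry_out([
  [[0,-2,0,0,0,0,0],[0,-4,0,0,0,0,0],[0,-4,0,0,0,0,0]],
])

```text
time: 8.48
tool_pos: [554.6, 51.3, 191.1]
tcp_rot: [180.0, -0.0, 178.4]
ft_force: [-1.3, 0.5, -0.7]
finger_gap: -0.4
```

Call:
carry_out([
  [[0,-1,0,0,0,0,0],[0,-2,0,0,0,0,0],[0,-3,0,0,0,0,0],[0,-3,0,0,0,0,0]],
])

```text
time: 8.98
tool_pos: [557.8, 51.2, 191.4]
tcp_rot: [180.0, 0.0, 178.4]
ft_force: [-1.7, 0.1, -0.8]
finger_gap: -0.1
```

Call:
carry_out([
  [[0,-1,0,0,0,0,0],[0,-2,0,0,0,0,0],[0,-2,0,0,0,0,0]],
])

```text
time: 9.35
tool_pos: [559.8, 51.1, 191.4]
tcp_rot: [-180.0, 0.0, 178.4]
ft_force: [-1.4, 0.5, -0.2]
finger_gap: 0.0
```

Call:
carry_out([
  [[0,-1,0,0,0,0,0],[0,-2,0,0,0,0,0],[0,-2,0,0,0,0,0]],
])

```text
time: 9.72
tool_pos: [561.8, 51.0, 191.3]
tcp_rot: [-180.0, 0.0, 178.4]
ft_force: [-1.1, 0.1, -0.9]
finger_gap: -0.0
```

```bash
python3 - <<'E'
from h import *
im=viewer.snapshot("scene")[:,:,::-1]; print(r.sense()["ft_force"])
cv2.imwrite("pics/c2.png",cv2.resize(im[150:330,240:430],None,fx=3,fy=3))
E
```

```text
[-1.3885151  -0.03099185 -0.66542679]
```

View pics/c2.png

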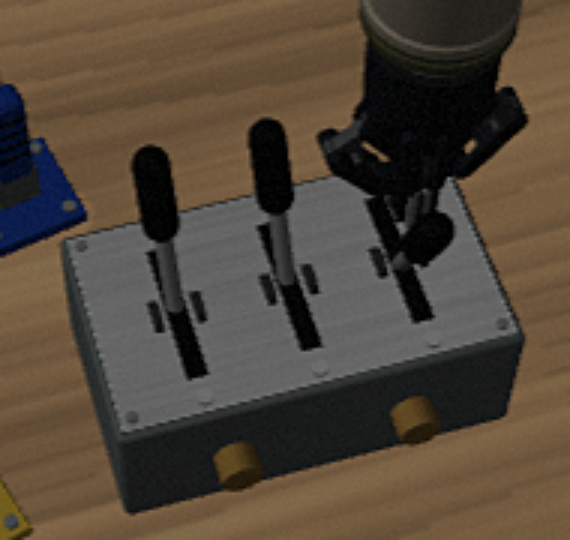

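The picture shows the left lever pushed well over, with its handle at crop (430,240), and the fingers behind it. The other two still lean towards the robot. I'll creep on until the stop is felt.

Call:
carry_out([
  [[0,-1,0,0,0,0,0],[0,-2,0,0,0,0,0],[0,-2,0,0,0,0,0]],
])

```text
time: 10.15
tool_pos: [563.8, 51.0, 191.3]
tcp_rot: [-180.0, 0.0, 178.4]
ft_force: [-2.5, -0.2, -0.3]
finger_gap: 0.3
```

Call:
carry_out([
  [[0,-1,0,0,0,0,0],[0,-1.5,0,0,0,0,0],[0,-1.5,0,0,0,0,0]],
])

```text
time: 10.52
tool_pos: [565.2, 50.9, 191.3]
tcp_rot: [-180.0, 0.0, 178.4]
ft_force: [-1.3, -0.3, -0.3]
finger_gap: -0.1
```

Call:
carry_out([
  [[0,-1,0,0,0,0,0],[0,-1.5,0,0,0,0,0],[0,-1.5,0,0,0,0,0]],
])

```text
time: 10.9
tool_pos: [566.7, 50.9, 191.3]
tcp_rot: [-180.0, 0.0, 178.4]
ft_force: [-1.4, 0.5, -0.3]
finger_gap: -0.2
```

Call:
carry_out([
  [[0,-1,0,0,0,0,0],[0,-1.5,0,0,0,0,0],[0,-1.5,0,0,0,0,0]],
])

```text
time: 11.28
tool_pos: [568.2, 50.9, 191.3]
tcp_rot: [-180.0, 0.0, 178.4]
ft_force: [-1.6, -0.2, -1.3]
finger_gap: -0.2
```

Call:
carry_out([
  [[0,-1,0,0,0,0,0],[0,-1.5,0,0,0,0,0],[0,-1.5,0,0,0,0,0]],
])

```text
time: 11.65
tool_pos: [569.4, 50.8, 191.2]
tcp_rot: [180.0, -0.0, 178.4]
ft_force: [-4.5, -0.3, -0.1]
finger_gap: 0.1
```

Call:
carry_out([
  [[0,-1,0,0,0,0,0],[0,-1.5,0,0,0,0,0],[0,-1.5,0,0,0,0,0]],
])

```text
time: 12.02
tool_pos: [569.8, 50.8, 191.0]
tcp_rot: [-180.0, -0.2, 178.4]
ft_force: [-9.7, 0.4, 3.2]
finger_gap: 0.2
```

Call:
carry_out([
  [[0,55,0,0,0,0,0],[0,112,0,0,0,0,0],[0,112,-40,0,0,0,0],[0,112,-75,0,0,0,0],[0,98,-75,0,0,0,0]],
])

```text
time: 12.65
tool_pos: [471.6, -23.6, 192.2]
tcp_rot: [-179.9, 0.2, 178.3]
ft_force: [-0.6, 0.5, 0.2]
finger_gap: -0.1
```

Call:
carry_out([
  [[0,0,0,0,0,0,0],[0,-4,0,0,0,0,0],[0,-8,0,0,0,0,0],[0,-12,0,0,0,0,0],[0,-13,0,0,0,0,0]],
])

```text
time: 13.28
tool_pos: [484.1, -21.6, 191.1]
tcp_rot: [180.0, -0.0, 178.4]
ft_force: [-2.6, 0.4, 1.9]
finger_gap: -0.3
```

Call:
carry_out([
  [[0,-1,0,0,0,0,0],[0,-2,0,0,0,0,0],[0,-3,0,0,0,0,0],[0,-3,0,0,0,0,0]],
])

```text
time: 13.78
tool_pos: [487.1, -21.9, 191.3]
tcp_rot: [-180.0, 0.0, 178.4]
ft_force: [-1.3, -0.1, -0.7]
finger_gap: -0.1
```

Call:
carry_out([
  [[0,-1,0,0,0,0,0],[0,-2,0,0,0,0,0],[0,-2,0,0,0,0,0]],
])

```text
time: 14.15
tool_pos: [489.2, -21.9, 191.3]
tcp_rot: [180.0, 0.0, 178.4]
ft_force: [-1.5, -0.3, -0.1]
finger_gap: -0.2
```

Call:
carry_out([
  [[0,-1,0,0,0,0,0],[0,-2,0,0,0,0,0],[0,-2,0,0,0,0,0]],
])

```text
time: 14.52
tool_pos: [491.2, -21.9, 191.3]
tcp_rot: [180.0, 0.0, 178.4]
ft_force: [-1.8, 0.5, 0.0]
finger_gap: 0.3
```

rel −60; continue.

Call:
carry_out([
  [[0,-1,0,0,0,0,0],[0,-2,0,0,0,0,0],[0,-2,0,0,0,0,0]],
])

```text
time: 14.9
tool_pos: [493.2, -22.0, 191.3]
tcp_rot: [180.0, 0.0, 178.4]
ft_force: [-1.2, -1.0, 0.1]
finger_gap: 0.1
```

Call:
carry_out([
  [[0,-1,0,0,0,0,0],[0,-2,0,0,0,0,0],[0,-2,0,0,0,0,0]],
])

```text
time: 15.28
tool_pos: [495.2, -22.1, 191.3]
tcp_rot: [-180.0, 0.0, 178.4]
ft_force: [-1.1, -0.6, 0.5]
finger_gap: 0.1
```

Call:
carry_out([
  [[0,-1,0,0,0,0,0],[0,-2,0,0,0,0,0],[0,-3,0,0,0,0,0],[0,-3,0,0,0,0,0]],
])

```text
time: 15.78
tool_pos: [498.2, -22.2, 191.4]
tcp_rot: [-180.0, 0.0, 178.4]
ft_force: [-1.4, -0.5, 0.7]
finger_gap: -0.1
```

Call:
carry_out([
  [[0,-4,0,0,0,0,0],[0,-12,0,0,0,0,0],[0,-21,0,0,0,0,0],[0,-30,0,0,0,0,0],[0,-36,0,0,0,0,0]],
])

```text
time: 16.4
tool_pos: [534.7, -23.2, 191.3]
tcp_rot: [180.0, -0.0, 178.4]
ft_force: [-3.4, -0.4, 2.8]
finger_gap: 0.0
```

Call:
carry_out([
  [[0,-8,0,0,0,0,0],[0,-16,0,0,0,0,0],[0,-22,0,0,0,0,0],[0,-27,0,0,0,0,0],[0,-27,0,0,0,0,0]],
])

```text
time: 17.02
tool_pos: [561.6, -23.9, 191.4]
tcp_rot: [180.0, 0.0, 178.4]
ft_force: [-0.7, 0.6, -0.3]
finger_gap: -0.1
```

Call:
carry_out([
  [[0,-1,0,0,0,0,0],[0,-2,0,0,0,0,0],[0,-3,0,0,0,0,0],[0,-4,0,0,0,0,0],[0,-4,0,0,0,0,0]],
])

```text
time: 17.65
tool_pos: [565.1, -24.1, 191.3]
tcp_rot: [180.0, 0.0, 178.4]
ft_force: [-1.7, 0.4, -0.4]
finger_gap: 0.1
```

Call:
carry_out([
  [[0,-1,0,0,0,0,0],[0,-2,0,0,0,0,0],[0,-2,0,0,0,0,0]],
])

```text
time: 18.02
tool_pos: [567.0, -24.1, 191.2]
tcp_rot: [180.0, -0.0, 178.4]
ft_force: [-2.5, -0.1, 0.2]
finger_gap: -0.1
```

Call:
carry_out([
  [[0,-1,0,0,0,0,0],[0,-2,0,0,0,0,0],[0,-2,0,0,0,0,0]],
])

```text
time: 18.4
tool_pos: [567.5, -24.2, 190.9]
tcp_rot: [-180.0, -0.2, 178.4]
ft_force: [-10.5, -0.4, 4.3]
finger_gap: -0.1
```

Call:
carry_out([
  [[0,0,0,0,0,0,0],[0,-1,0,0,0,0,0],[0,-1,0,0,0,0,0]],
])

```text
time: 18.77
tool_pos: [567.8, -24.2, 190.9]
tcp_rot: [180.0, -0.3, 178.4]
ft_force: [-14.3, 0.9, 6.5]
finger_gap: 0.1
```

At the stop (rel 16.5 again). Next is the right lever.

Call:
carry_out([
  [[0,55,0,0,0,0,0],[0,112,0,0,0,0,0],[0,112,-40,0,0,0,0],[0,112,-75,0,0,0,0],[0,98,-75,0,0,0,0]],
])

```text
time: 19.4
tool_pos: [470.3, -98.8, 192.2]
tcp_rot: [-179.9, 0.2, 178.2]
ft_force: [-0.1, 0.5, -0.3]
finger_gap: -0.2
```

Call:
carry_out([
  [[0,0,0,0,0,0,0],[0,-4,0,0,0,0,0],[0,-8,0,0,0,0,0],[0,-12,0,0,0,0,0],[0,-13,0,0,0,0,0]],
])

```text
time: 20.02
tool_pos: [483.1, -96.6, 191.2]
tcp_rot: [-180.0, -0.0, 178.4]
ft_force: [-2.6, -0.3, 1.2]
finger_gap: -0.0
```

Call:
carry_out([
  [[0,-1,0,0,0,0,0],[0,-2,0,0,0,0,0],[0,-3,0,0,0,0,0],[0,-3,0,0,0,0,0]],
])

```text
time: 20.52
tool_pos: [486.0, -96.9, 191.2]
tcp_rot: [180.0, 0.0, 178.4]
ft_force: [-0.8, -1.4, -0.5]
finger_gap: 0.2
```

Call:
carry_out([
  [[0,-1,0,0,0,0,0],[0,-2,0,0,0,0,0],[0,-3,0,0,0,0,0],[0,-3,0,0,0,0,0]],
])

```text
time: 21.02
tool_pos: [489.1, -97.0, 191.3]
tcp_rot: [180.0, 0.0, 178.4]
ft_force: [-1.6, 0.0, -0.1]
finger_gap: 0.0
```

Call:
carry_out([
  [[0,-1,0,0,0,0,0],[0,-2,0,0,0,0,0],[0,-3,0,0,0,0,0],[0,-3,0,0,0,0,0]],
])

```text
time: 21.52
tool_pos: [492.1, -97.1, 191.3]
tcp_rot: [180.0, 0.0, 178.4]
ft_force: [-0.5, -1.5, 0.6]
finger_gap: -0.0
```

Call:
carry_out([
  [[0,-1,0,0,0,0,0],[0,-2,0,0,0,0,0],[0,-3,0,0,0,0,0],[0,-4,0,0,0,0,0]],
])

```text
time: 22.02
tool_pos: [496.1, -97.2, 191.3]
tcp_rot: [-180.0, 0.0, 178.4]
ft_force: [-2.2, -1.7, 1.2]
finger_gap: -0.3
```

Call:
carry_out([
  [[0,-4,0,0,0,0,0],[0,-12,0,0,0,0,0],[0,-21,0,0,0,0,0],[0,-30,0,0,0,0,0],[0,-36,0,0,0,0,0]],
])

```text
time: 22.65
tool_pos: [532.6, -98.1, 191.3]
tcp_rot: [180.0, -0.0, 178.4]
ft_force: [-3.4, -0.5, 2.3]
finger_gap: 0.1
```

Call:
carry_out([
  [[0,-8,0,0,0,0,0],[0,-16,0,0,0,0,0],[0,-22,0,0,0,0,0],[0,-27,0,0,0,0,0],[0,-27,0,0,0,0,0]],
])

```text
time: 23.28
tool_pos: [559.5, -98.8, 191.3]
tcp_rot: [180.0, 0.0, 178.4]
ft_force: [-0.1, -0.4, 0.4]
finger_gap: 0.1
```

Call:
carry_out([
  [[0,-1,0,0,0,0,0],[0,-2,0,0,0,0,0],[0,-3,0,0,0,0,0],[0,-4,0,0,0,0,0],[0,-4,0,0,0,0,0]],
])

```text
time: 23.9
tool_pos: [563.1, -99.1, 191.3]
tcp_rot: [-180.0, 0.0, 178.4]
ft_force: [-1.5, 0.5, -1.2]
finger_gap: 0.1
```

Call:
carry_out([
  [[0,-1,0,0,0,0,0],[0,-2,0,0,0,0,0],[0,-2,0,0,0,0,0]],
])

```text
time: 24.28
tool_pos: [564.8, -99.1, 191.2]
tcp_rot: [180.0, -0.0, 178.4]
ft_force: [-4.6, 0.6, 0.0]
finger_gap: 0.1
```

Call:
carry_out([
  [[0,-1,0,0,0,0,0],[0,-2,0,0,0,0,0],[0,-2,0,0,0,0,0]],
])

```text
time: 24.65
tool_pos: [565.3, -99.1, 190.9]
tcp_rot: [180.0, -0.2, 178.4]
ft_force: [-12.9, 0.4, 4.2]
finger_gap: -0.5
```

Call:
carry_out([
  [[0,50,0,0,0,0,0],[0,100,0,0,0,0,0],[0,120,0,-50,0,0,0],[0,120,0,-100,0,0,0],[0,120,0,-100,0,0,0]],
])

```text
time: 25.28
tool_pos: [449.5, -96.6, 297.1]
tcp_rot: [-179.8, 0.6, 178.4]
ft_force: [0.4, -0.1, 0.3]
finger_gap: 0.4
```

```bash
python3 - <<'E'
from h import *
s=r.sense();print(s["tool_pos"],s["tcp_rot"],s["time"],s["joint_pos"])
im=viewer.snapshot("scene")[:,:,::-1]; cv2.imwrite("pics/s3.png",im[100:460,130:500].repeat(2,0).repeat(2,1)[:600])
# predicted lever handle middle pixel for v
th=-0.5+np.array([.85,1.0]); c,sn=np.cos(np.radians(-1.6)),np.sin(np.radians(-1.6))
for y in(75,0,-75):
    P=[[551+c*95*np.sin(t)-sn*y,-24.5+sn*95*np.sin(t)+c*y,105+95*np.cos(t)] for t in th]
    print(y,((proj("scene",P)-[130,100])*2).round().tolist())
E
```

```text
[449.52614514 -96.64702321 297.11472923] [-179.82492868    0.61664244  178.39651562] 25.275 [-1.85362389e+01 -1.61983021e+01  1.02899584e+02  1.21240793e-02
  9.26578203e+01 -1.06931183e+02]
75 [[502.0, 249.0], [506.0, 264.0]]
0 [[424.0, 268.0], [428.0, 283.0]]
-75 [[344.0, 288.0], [348.0, 303.0]]
```

View pics/s3.png

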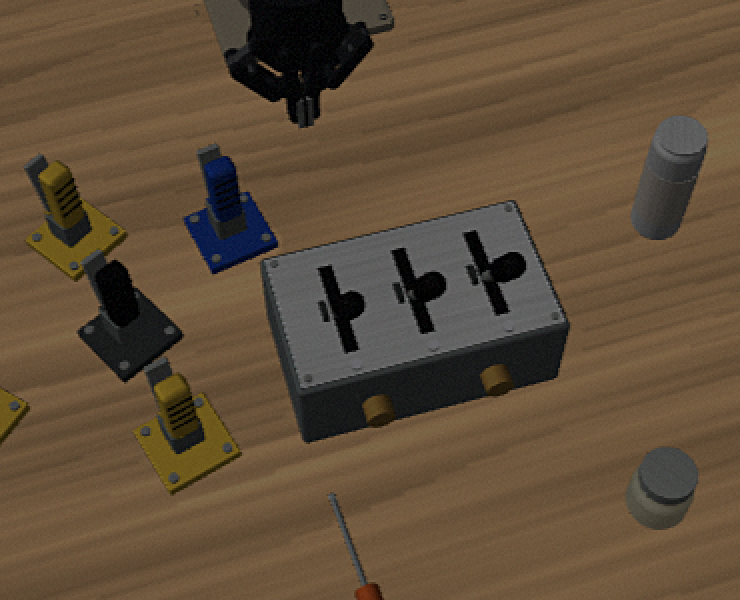

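The picture shows all three handles at (349,304), (427,285) and (508,265), matching the predicted pixels for the full 1.0. The black grip is at (115,290), and the bystanders are undisturbed. I'll check the clearances around the grip.

```bash
python3 - <<'E'
from h import *
G=np.array([447.2,-298.4]);a=np.radians(27.2);R=np.array([[np.cos(a),-np.sin(a)],[np.sin(a),np.cos(a)]])
for n,p in(("yelA",(402,227)),("yelB",(492,264)),("yelC",(436,353)),("blue",(361,333))):
    w=plane("top",[p],12)[0,:2]; print(n,w.round(),"in grip frame",((w-G)@R).round())
# handle-top check of black grip: predicted pixels of top corners centre and blade
for q in((0,0,125),(-38,0,115)): 
    P=np.r_[G+R@np.array(q[:2]),q[2]]; print(q,proj("top",P).round(1),proj("scene",P).round(1))
T=G+R@[-6,0]; s=r.sense(); y=np.radians(178.4)
d=T-s["tool_pos"][:2]; print(T,d,"tool x,y:",d@[np.cos(y),np.sin(y)],d@[np.sin(y),-np.cos(y)])
E
```

```text
yelA [ 587. -271.] in grip frame [136. -40.]
yelB [ 496. -470.] in grip frame [ -35. -175.]
yelC [ 303. -330.] in grip frame [-143.   38.]
blue [ 350. -167.] in grip frame [-26. 161.]
(0, 0, 125) [[429.5 283.8]] [[185.1 234.4]]
(-38, 0, 115) [[438.1 300.7]] [[174. 226.]]
[ 441.86350176 -301.14258756] [  -6.79843124 -204.79861794] tool x,y: 1.07746761600921 -204.90859338132057
```

Call:
carry_out([
  [[85,0,-40,0,0,0,10],[85,0,-80,0,0,0,20],[85,0,-120,0,0,0,30],[85,0,-160,0,0,0,40],[85,1,-204,0,0,0,50]],
])

```text
time: 25.95
tool_pos: [440.2, -300.8, 289.8]
tcp_rot: [180.0, -0.1, 128.1]
ft_force: [0.7, -0.0, 0.6]
finger_gap: 85.2
```

Call:
carry_out([
  [[85,0,0,0,0,0,10],[85,0,0,0,0,0,11.2],[85,0,0,0,0,0,11.2],[85,0,0,0,0,0,11.2]],
])

```text
time: 26.45
tool_pos: [440.5, -299.2, 291.1]
tcp_rot: [180.0, -0.0, 117.4]
ft_force: [0.2, 0.3, 0.8]
finger_gap: 85.1
```

```bash
python3 - <<'E'
from h import *
s=r.sense();print(s["tool_pos"],s["tcp_rot"],s["time"],s["finger_gap"])
y=np.radians(s["tcp_rot"][2]);d=np.array([441.9,-301.1])-s["tool_pos"][:2]
print("shift",d@[np.cos(y),np.sin(y)],d@[np.sin(y),-np.cos(y)],"down",s["tool_pos"][2]-98)
E
```

```text
[ 440.49926926 -299.16081352  291.13332458] [ 1.79997387e+02 -1.99804767e-03  1.17385985e+02] 26.45 85.09304783722506
shift -2.366169602191109 0.35175591987587074 down 193.13332457907137
```

Descend most of the way, then look.

Call:
carry_out([
  [[85,-2.4,0.4,45,0,0,0],[85,-2.4,0.4,90,0,0,0],[85,-2.4,0.4,130,0,0,0],[85,-2.4,0.4,138,0,0,0],[85,-2.4,0.4,138,0,0,0]],
])

```text
time: 27.08
tool_pos: [442.0, -301.6, 154.0]
tcp_rot: [180.0, 0.0, 117.3]
ft_force: [0.2, 0.3, 0.7]
finger_gap: 84.9
```

```bash
python3 - <<'E'
from h import *
s=r.sense();print(s["tool_pos"],s["tcp_rot"],s["ft_force"])
im=viewer.snapshot("scene")[:,:,::-1]; cv2.imwrite("pics/s4.png",cv2.resize(im[160:310,120:270],None,fx=4,fy=4))
E
```

```text
[ 442.02575773 -301.57337955  153.98281472] [1.79996860e+02 1.15212726e-02 1.17267136e+02] [0.19669772 0.33050518 0.72082295]
```

View pics/s4.png

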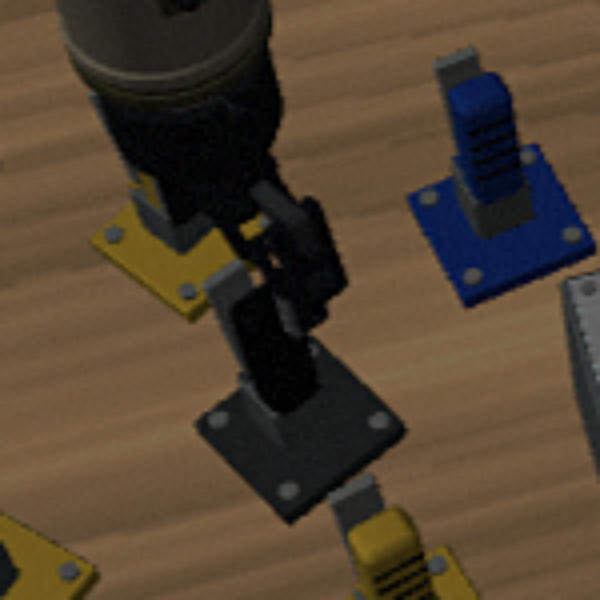

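The picture shows the back finger's tip at crop (310,320), just behind the handle (270,350). The trigger finger is hidden behind the blade (225,285), as predicted. I'll descend gently.

Call:
carry_out([
  [[85,0,0,8,0,0,0],[85,0,0,16,0,0,0],[85,0,0,22,0,0,0],[85,0,0,26,0,0,0],[85,0,0,26,0,0,0]],
])

```text
time: 27.75
tool_pos: [441.5, -301.5, 126.8]
tcp_rot: [-180.0, -0.0, 117.2]
ft_force: [0.5, 1.0, 0.6]
finger_gap: 85.3
```

Call:
carry_out([
  [[85,0,0,8,0,0,0],[85,0,0,16,0,0,0],[85,0,0,24,0,0,0],[85,0,0,29,0,0,0],[85,0,0,29,0,0,0]],
])

```text
time: 28.38
tool_pos: [441.4, -301.4, 97.7]
tcp_rot: [-180.0, -0.1, 117.2]
ft_force: [-0.0, 1.2, 0.4]
finger_gap: 85.4
```

Squeeze with modest force.

Call:
carry_out([
  [[60,0,0,0,0,0,0],[50,0,0,0,0,0,0],[45,0,0,0,0,0,0],[40,0,0,0,0,0,0],[40,0,0,0,0,0,0]],
], grip_force=30)

```text
time: 29.0
tool_pos: [441.4, -302.4, 98.9]
tcp_rot: [-179.9, 0.1, 117.2]
ft_force: [-5.6, -3.1, 3.5]
finger_gap: 39.5
```

Call:
carry_out([
  [[34,0,0,0,0,0,0],[30,0,0,0,0,0,0],[30,0,0,0,0,0,0],[30,0,0,0,0,0,0],[30,0,0,0,0,0,0]],
])

```text
time: 29.62
tool_pos: [442.3, -302.0, 99.3]
tcp_rot: [180.0, 0.1, 117.2]
ft_force: [-0.7, 1.3, 4.7]
finger_gap: 35.2
```

Call:
carry_out([
  [[30,0,0,0,0,0,0],[30,0,0,0,0,0,0],[30,0,0,0,0,0,0],[30,0,0,0,0,0,0]],
])

```text
time: 30.12
tool_pos: [442.3, -302.0, 99.2]
tcp_rot: [180.0, 0.1, 117.2]
ft_force: [-0.4, 0.2, 5.5]
finger_gap: 35.3
```

Call:
carry_out([
  [[85,0,0,0,0,0,0],[85,0,0,0,0,0,0],[85,0,0,0,0,0,0],[85,0,0,0,0,0,0],[85,0,0,0,0,0,0]],
])

```text
time: 30.75
tool_pos: [442.0, -301.6, 98.4]
tcp_rot: [180.0, 0.0, 117.2]
ft_force: [-0.6, 0.6, -0.2]
finger_gap: 85.3
```

Call:
carry_out([
  [[85,0,0,-20,0,0,0],[85,0,0,-60,0,0,0],[85,0,0,-110,0,0,0],[85,0,0,-160,0,0,0],[85,0,0,-200,0,0,0]],
])

```text
time: 31.38
tool_pos: [442.0, -301.8, 300.9]
tcp_rot: [179.9, 0.1, 117.2]
ft_force: [0.1, -0.0, 0.1]
finger_gap: 85.0
```

Call:
carry_out([
  [[85,60,0,0,0,0,0],[85,110,0,0,0,0,0],[85,110,0,0,0,0,0]],
])

```text
time: 31.75
tool_pos: [390.7, -201.6, 298.5]
tcp_rot: [180.0, 0.0, 117.3]
ft_force: [0.1, 1.1, -0.0]
finger_gap: 85.0
```

```bash
python3 - <<'E'
from h import *
s=r.sense();print(s["tool_pos"],s["ft_force"],s["finger_gap"],s["time"])
im=viewer.snapshot("scene")[:,:,::-1]; cv2.imwrite("pics/s5.png",im[100:460,130:500].repeat(2,0).repeat(2,1)[:600])
E
```

```text
[ 390.65264886 -201.60733023  298.52908975] [ 0.14946204  1.09506443 -0.01245548] 85.02881052506777 31.75
```

View pics/s5.png

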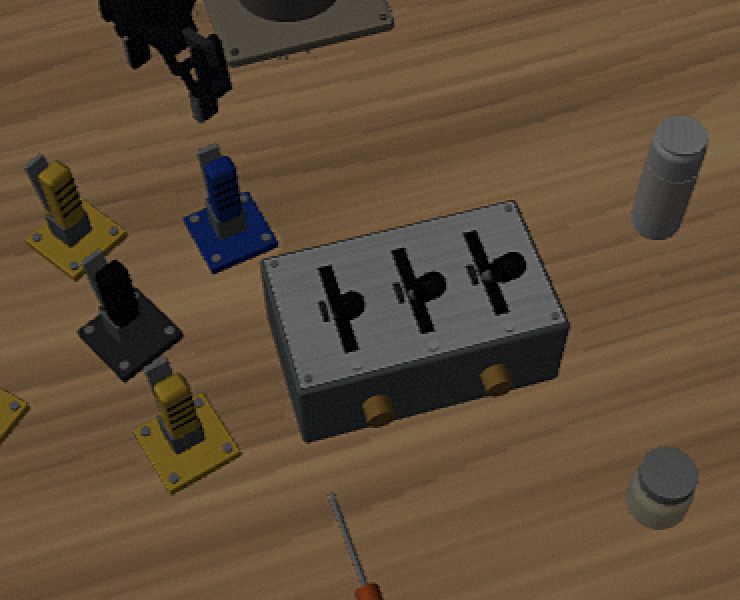

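The picture shows the levers over, with handles at (349,304), (427,285) and (508,265). The trigger is sprung back (95,258), the can, jar and screwdriver are unmoved, and the gripper is clear. I'm handing in.

```bash
python3 -c "
from bench import r
print(r.hand_in())"
```

```text
the job is handed in; nothing more can be done
None
```

All three isolator levers are fully over, and the discharge trigger was then squeezed and released. The job is handed in at about 32 s of the 72 s allowed; handing in gives no verdict.

- **Levers:** I pushed left, then middle, then right with closed fingers. Each was free when tried, so I never met a blocked one. They took about 1 to 3 N on the way, with readings up to 4.6 N. I stopped on feeling each end stop, at no more than 14.3 N. In the last picture the handles sit where a full 1.0 throw predicts.
- **Trigger:** I pinched the black grip from above with 30 N. The jaws stopped at 35.3 mm, against 36 mm expected for the trigger fully home, and I held it there for more than 0.5 s. After release, the last picture shows the blade sprung back to its starting position. The trigger angle itself cannot be read, so both are judged from jaw gap and picture.
- **Surroundings:** can and jar show no movement in the pictures before and after the squeeze, nor does the visible part of the screwdriver. The gripper is about 300 mm up, clear of everything.

No check failed. The one disagreement was that contact came several millimetres later than the nominal finger width predicts, so I relied on force rather than position at the stops.

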